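Add a slotted mass to a dead-load tester's hanger

ROBOT

A 7-joint arm with a two-finger parallel gripper is mounted at the origin on a cart in front of the work surface, level with it; the furniture and walls round the work are solid. World frame = base frame: x ahead of the robot, y to its left, z up, the work surface at z = 0. Lengths are in m, angles in rad, forces in N, time in s.
With the tool pointing down it reaches from about 0.4 to 0.85 m from the base axis. Payload 10.4 kg.
Tool frame: the origin (TCP) lies midway between the tips of the shut fingers; the grasp point (between the pads) lies 19 mm behind it (manip.hold_point_z is the distance from the TCP to the grasp point, in m); z points along the fingers, y is the line along which they close (so a half turn about z gives the same grasp; the last joint's range is limited). The gripper opens to 85 mm and grips with 20 to 120 N. Pads are 22 mm wide; open, the fingers measure 114 mm over their backs; the gripper's body (76 mm by 85 mm) begins 54 mm behind the grasp point. The pads swing forward as they close: fully open they stand 13 mm farther back than shut.
Start: joints at [-0.023, 0.332, -0.065, 1.46, 0.022, 1.35, -0.088], TCP at [0.625, 0, 0.231] pointing down, gripper open.
Joint ranges: [-2.6, 2.6], [-0.5, 2.12], [-1.47, 1.34], [0.16, 2.42], [-1.27, 4.41], [0.06, 2.06], [-2.6, 2.6]. Speed limits (rad/s): [2.22, 2.22, 2.79, 2.79, 3.14, 3.14, 3.14].

INTERFACE

Orientations are given as a unit quaternion [x, y, z, w].
In Python, from workcell import manip, eyes, job gives the robot as it stands.
- The arm moves only by the shell command python3 -m crank 'ROWS' [FORCE]. ROWS is JSON, a list that holds one entry, the list of rows, each a list of 7 numbers: the finger opening in cm, from 0 to 8.54, then the shift along the world's x, y, z in cm, then the turn, a rotation vector about the world's x, y, z in degrees. In form: [[[hand, x, y, z, ax, ay, az], ...]]. A call has 1 to 20 rows; each row shifts and turns the commanded pose from where the row before left it; what a row does not reach is not made up. A row lasts 1/8 s, in which the tool goes at most 62.5 mm and 10.7 degrees, less where a joint would pass 70% of its speed; a pose out of reach is approached as far as the arm can. A call with a gripper value outside its range is refused whole. The fingers move at their own pace and stop on an object; FORCE is the grip in N (left out, the last holds). Time passes only in rows, so rows that do not move let the fingers close. It gives the time, the measured TCP pose, the force, the opening and the grip force at its end, in the units of the state.
- manip.get_obs(): the state, without advancing time (a new reading comes with each control period).
- eyes.camera(name): name is "scene" or "side" or "wrist"; returns (picture, depth): 420x560x3 uint8, red, green, blue; 420x560 float32, m along the optical axis (not along the pixel's ray), 0 where there is no reading.
- eyes.camera_params(name): a dict with "fx", "fy", "cx", "cy" (pixels), "world_from_camera" (4x4, takes a point from camera to world coordinates); the wrist camera has in their place "hand_eye" (4x4, takes a point from camera to tool coordinates, whose origin is the TCP and whose axes are the flange's). Camera axes: x right, y down, z forward; pixel columns grow to the right and rows downward; lengths in m; the calibration is good to about 2 mm. A picture is of the moment at which its call begins: read the wrist's pose just before it. camera_params takes no time and is no camera call.
- job.hand_in(): hands the job in; it is judged then, once.
The state is a dict: "clock": time; "joint_pos": joint angles; "joint_velocities": joint speeds; "tau": joint torques, N m; "position": TCP position; "ee_rot": TCP orientation; "ft_force": force on the tool from outside, world axes, zero at the start; "torque": the same for the moment, N m; "grip_width": opening from 0.0 (shut) to 1.0 (fully open); "grasp_force": force on a finger pad.
Only numpy, scipy, OpenCV 4.12 (cv2) and the standard library are available. Lean on these libraries where they do the work, as an engineer would, in place of code of your own. Each camera call takes 0.05 s, during which the arm holds its last target. There are 200 camera calls.

TASK

Load the bench tester: take the larger slotted brass mass off the peg block, slide it sideways onto the weight hanger's stem through the flats under the head, and lower it fully home on the mass already there. Then turn it a quarter turn, so that its slot points out to one side of the tester, square to the slot below, without dragging the lower mass round. Be gentle: never push or press hard on the hanger, and leave the smaller mass and the beaker where they are.

Things in the scene. Friction and masses are not known exactly. Their poses are not given: they have to be found in the camera images.
- tester: Dead-load tester: grey base plate 110 x 140 x 12 mm, aluminium bridge with a dial on its front, and a vertical rod that carries the weight hanger on top. Origin: centre of the plate's underside; x points to its back (the dial faces -x), y to its left, z up. The hanger is rigid sideways; more than 10 N between mass and hanger is too hard
- seat (a point): Point on the base plate's centre line, 126 mm up: top of the lower brass mass (60 mm across, 8 thick, on a steel pan 60 mm across). The bridge is clamped in slotted holes, so the real stem axis stands upright but up to 6 mm off this line in the tester's x and in y, different each time and not measured: find it by touch
- neck (a point): Point 15 mm above seat, on the same nominal line. Heights from seat in mm: stem 13 round up to +6 (top 1.5 chamfered); +6 to +24 the neck, with two flats: 7 wide in the tester's y, 13 long in x; +24 to +34 a knurled head 24 across. So a slot can pass onto the stem only along the tester's x, between +6 and +24
- rod (a joint): How far the hanger (pan, stem, head, lower mass) is pushed down on its springy specimen, m: 0 at the start, about 0.002 with the larger mass added, 0.00083 per newton; more than 0.008 overloads it
- lower_mass (a joint): Angle of the mass already on the pan about the stem, rad: at 0 its slot points to the tester's back (+x), positive is anticlockwise from above; it starts within 0.15. It can turn on the pan, with about 0.12 N m of friction
- mass_center (a point): Larger slotted brass mass: disc 60 mm across, 12 thick, 0.2 to 0.3 kg; the point is its centre, half-way up. x points out along its slot, z up. Centre hole 14.8 across; slot 8.8 wide from the hole to the rim, flared from 15 mm off centre to 24 wide at the rim. Lies flat, hole over a 12 mm peg rising 6 mm from a wooden block whose top is 14 mm above the table
- spare_center (a point): Smaller slotted brass mass on the block's other peg, 44 mm across, 8 thick, not needed; the point is its centre. It lies 110 mm from the larger one
- beaker_center (a point): A small empty glass beaker, 53 mm across and 64 mm high, standing on the table; the point is its centre, half-way up
Mind the look-alikes: they are no part of the job. What is shaped like the part that bears mass_center but pink is not meant.

How it is judged:
By the outcome, as a careful person would: the job done as asked, in the order asked, and still so for the second after the job is handed in, with the robot touching nothing.
It also fails if it takes over 72 s, if anything falls off the work surface, if the arm or the gripper's body presses on something with over 40 N, if the wrist force passes 120 N, or if a joint passes its speed limit or range.

## Working session

There is one attempt and no reset: what is moved stays moved. The work goes in short steps, Python scripts to look and compute and a shell command to move; the robot and the scene stay as the last step left them, time stands still between calls to the robot, and variables do not carry over. Pictures are saved under pics/ and viewed, at most 13 in all, crops included, and the job is handed in when it is done.

```bash
mkdir -p pics; cat > h.py <<'E'
import numpy as np,cv2
from workcell import manip,eyes,job
from scipy.spatial.transform import Rotation as R
def cam(n):
    o=manip.get_obs(); im,d=eyes.camera(n); p=eyes.camera_params(n)
    if n=="wrist":
        T=np.eye(4);T[:3,:3]=R.from_quat(o["ee_rot"]).as_matrix();T[:3,3]=o["position"];W=T@np.array(p["hand_eye"])
    else: W=np.array(p["world_from_camera"])
    v,u=np.mgrid[:d.shape[0],:d.shape[1]]
    P=np.stack([(u-p["cx"])/p["fx"]*d,(v-p["cy"])/p["fy"]*d,d],-1)@W[:3,:3].T+W[:3,3]
    P[d==0]=np.nan
    return im,P,W,p
def st():
    o=manip.get_obs()
    print({k:(np.round(o[k],4).tolist()) for k in ["clock","position","ee_rot","ft_force","torque","grip_width","grasp_force","joint_pos"]})
E
python3 - <<'E'
from h import *
st()
a=cam("scene");b=cam("side");
for n,c in(("scene",a),("side",b)):
    np.savez(n,im=c[0],P=c[1],W=c[2]); print(c[3]["fx"],c[2][:3,3])
cv2.imwrite("pics/a.png",cv2.cvtColor(a[0],cv2.COLOR_RGB2BGR))
cv2.imwrite("pics/b.png",cv2.cvtColor(b[0],cv2.COLOR_RGB2BGR))
E
```

```text
{'clock': 0.0, 'position': [0.6246, -0.0, 0.2305], 'ee_rot': [0.7071, 0.7071, -0.0005, -0.0005], 'ft_force': [0.4028, 1.5839, 1.1946], 'torque': [0.0061, 0.0565, -0.0108], 'grip_width': 1.002, 'grasp_force': 0.0, 'joint_pos': [-0.0226, 0.3329, -0.0647, 1.4609, 0.0216, 1.3499, -0.0885]}
496.3963388749733 [-0.05848222 -0.68078707  0.54682032]
470.72155760441666 [ 0.37467852 -1.01973315  0.63971534]
```

View pics/a.png

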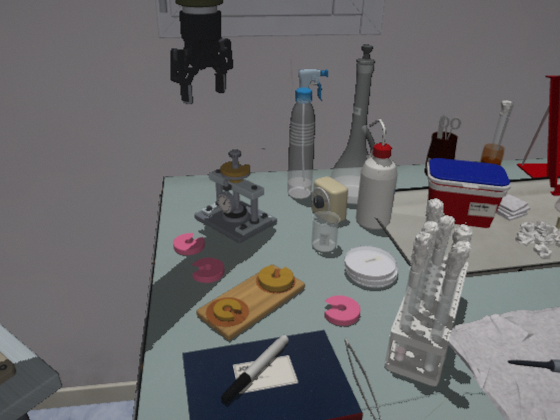

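View pics/b.png

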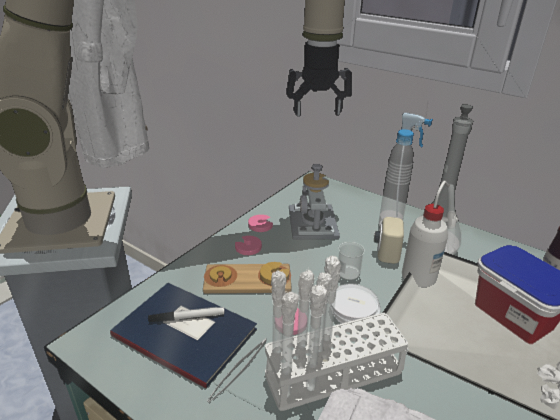

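The scene view shows the tester at (235,205) and the block with two brass discs at (275,278) and (228,310). Three pink look-alikes are at (188,243), (208,269) and (342,310), and the beaker is at (325,232). Of the discs, only the brass ones could be the target, and the larger one has to be measured.

```bash
python3 - <<'E'
from h import *
ims=[]
for n,crop in(("scene",(140,340,160,360)),("side",(150,300,190,390))):
    z=np.load(n+".npz");im=z["im"];P=z["P"]
    hsv=cv2.cvtColor(im,cv2.COLOR_RGB2HSV)
    m=((hsv[...,0]>12)&(hsv[...,0]<28)&(hsv[...,1]>150)).astype(np.uint8)
    k,l,s,c=cv2.connectedComponentsWithStats(m)
    for i in range(1,k):
        if s[i,4]>60:
            p=P[l==i];p=p[~np.isnan(p[:,0])]
            print(n,c[i].round(),s[i,4],np.median(p,0).round(4),np.percentile(p,3,0).round(3),np.percentile(p,97,0).round(3))
    for nm,(lo,hi) in dict(block=(.010,.0165),mass=(.022,.03),tplate=(.0095,.0135)).items(): pass
    a,b,e,f=crop
    ims.append(cv2.resize(im[a:b,e:f],(800,600) if n=="scene" else (800,600),interpolation=cv2.INTER_CUBIC))
cv2.imwrite("pics/c.png",cv2.cvtColor(np.vstack([cv2.resize(ims[0],(600,600))]),cv2.COLOR_RGB2BGR))
E
```

```text
scene [234. 174.] 62 [ 0.5846 -0.1064  0.1223] [ 0.577 -0.118  0.119] [ 0.601 -0.088  0.125]
scene [274. 279.] 696 [ 0.4746 -0.2893  0.0248] [ 0.455 -0.311  0.013] [ 0.507 -0.26   0.027]
scene [226. 309.] 518 [ 0.3741 -0.2705  0.0207] [ 0.354 -0.289  0.013] [ 0.403 -0.249  0.023]
```

View pics/c.png

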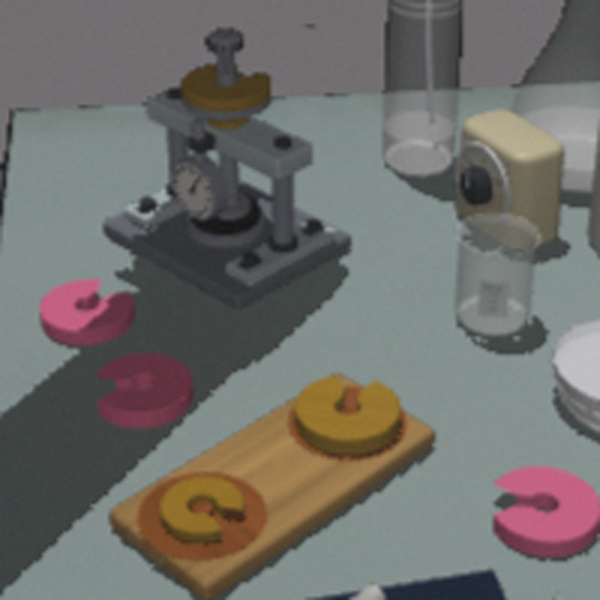

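The larger disc is the one at scene pixel (275,278), about 54 mm visible span against 44. It is brass and its slot faces away from the camera. Next is a wrist view from above the mass and tester.

```bash
python3 -m crank '[[[8.5,-2,-5,2.5,0,0,0],[8.5,-2,-5,2.5,0,0,0],[8.5,-2,-5,2.5,0,0,0],[8.5,-2,-5,2.5,0,0,0],[8.5,0,0,0,0,0,0],[8.5,0,0,0,0,0,0]]]'; python3 - <<'E'
from h import *
st(); c=cam("wrist"); np.savez("w1",im=c[0],P=c[1],W=c[2]); print(c[3]["fx"],c[2].round(3))
cv2.imwrite("pics/d.png",cv2.cvtColor(c[0],cv2.COLOR_RGB2BGR))
E
```

```text
clock: 0.85
position: [0.5451, -0.1992, 0.3307]
ee_rot: [0.707, 0.707, 0.0, -0.0]
ft_force: [0.6, -0.3, -0.1]
grip_width: 0.992
grasp_force: 0.0
{'clock': 0.85, 'position': [0.5451, -0.1992, 0.3307], 'ee_rot': [0.707, 0.7072, 0.0001, -0.0005], 'ft_force': [0.5553, -0.3152, -0.0641], 'torque': [0.0216, 0.0101, -0.007], 'grip_width': 0.9922, 'grasp_force': 0.0, 'joint_pos': [0.226, 0.1991, 0.0551, 1.4217, -0.0115, 1.5218, 0.2809]}
301.1526569479014 [[ 1.     0.002 -0.     0.545]
 [ 0.002 -0.952 -0.306 -0.122]
 [-0.001  0.306 -0.952  0.473]
 [ 0.     0.     0.     1.   ]]
```

View pics/d.png

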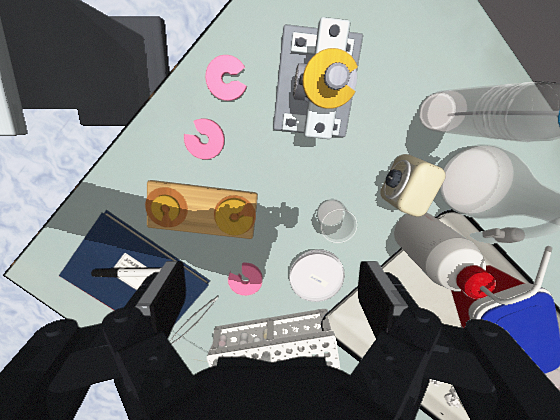

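The wrist view shows the tester at (320,80) with the lower mass slot facing right (world +x), the head at (337,76), the large mass at (237,217) and the beaker at (333,220). Now I measure.

```bash
cat > meas.py <<'E'
from h import *
import sys
def circ(q):
    A=np.c_[2*q,np.ones(len(q))];s=np.linalg.lstsq(A,(q**2).sum(1),rcond=None)[0]
    return s[:2],np.sqrt(s[2]+s[0]**2+s[1]**2)
def band(im,P,c,r,lo,hi):
    d=np.hypot(P[...,0]-c[0],P[...,1]-c[1])
    return (d<r)&(P[...,2]>lo)&(P[...,2]<hi)
def outer(q,n=72):
    h=cv2.convexHull(q.astype(np.float32))[:,0]; return h
if __name__=="__main__":
    z=np.load(sys.argv[1]);im=z["im"];P=z["P"]
    def topz(c,r,lo,hi):
        q=P[band(im,P,c,r,lo,hi)];return q
    for nm,c,r,lo,hi in(("mass",(.478,-.283),.05,.021,.032),("spare",(.37,-.27),.04,.0175,.03),("low",(.59,-.1),.055,.117,.132),("head",(.59,-.1),.05,.150,.175),("beaker",(.57,-.29),.05,.05,.075),("plate",(.59,-.1),.1,.008,.0155),("block",(.43,-.28),.1,.009,.017)):
        q=topz(c,r,lo,hi)
        if len(q)<10: print(nm,len(q));continue
        h=outer(q[:,:2]); cc,rr=circ(h.astype(float)); rect=cv2.minAreaRect((q[:,:2]*1000).astype(np.float32))
        print(nm,len(q),"z",np.median(q[:,2]).round(4),"mec",[np.round(x,4) for x in cv2.minEnclosingCircle(h)],"fit",cc.round(4),rr.round(4),"rect",np.round(rect[0],1),np.round(rect[1],1),round(rect[2],1))
E
python3 meas.py w1.npz; python3 - <<'E'
from h import *
z=np.load("w1.npz");im=z["im"]
a=cv2.resize(im[170:250,135:275],(800,457),interpolation=cv2.INTER_CUBIC)
cv2.imwrite("pics/e.png",cv2.cvtColor(a,cv2.COLOR_RGB2BGR))
E
```

```text
mass 907 z 0.0257 mec [array([ 0.4856, -0.2846]), np.float64(0.0303)] fit [ 0.4852 -0.2847] 0.0297 rect [ 484.1 -285.3] [56.  59.6] 25.3
spare 521 z 0.0216 mec [array([ 0.3763, -0.2716]), np.float64(0.0222)] fit [ 0.3763 -0.2716] 0.0218 rect [ 376.3 -270.5] [43.5 41.3] 1.1
low 2053 z 0.1257 mec [array([ 0.6081, -0.0905]), np.float64(0.0302)] fit [ 0.6079 -0.0906] 0.0298 rect [607.7 -90.8] [58.8 59.5] 1.8
head 556 z 0.1592 mec [array([ 0.608 , -0.0907]), np.float64(0.0125)] fit [ 0.6079 -0.0906] 0.0123 rect [607.7 -90.6] [23.9 24.6] 1.4
beaker 22 z 0.0633 mec [array([ 0.6187, -0.2862]), np.float64(0.0085)] fit [ 0.6185 -0.2866] 0.0059 rect [ 618.3 -286.3] [ 2.3 16.8] 4.2
plate 2719 z 0.0117 mec [array([ 0.5862, -0.0904]), np.float64(0.0971)] fit [ 0.5866 -0.0918] 0.0905 rect [577.6 -83.3] [140.  171.5] 84.1
block 3765 z 0.0138 mec [array([ 0.4261, -0.2776]), np.float64(0.0991)] fit [ 0.4299 -0.2772] 0.0954 rect [ 427.6 -261.1] [188.4 160.3] 10.7
```

View pics/e.png

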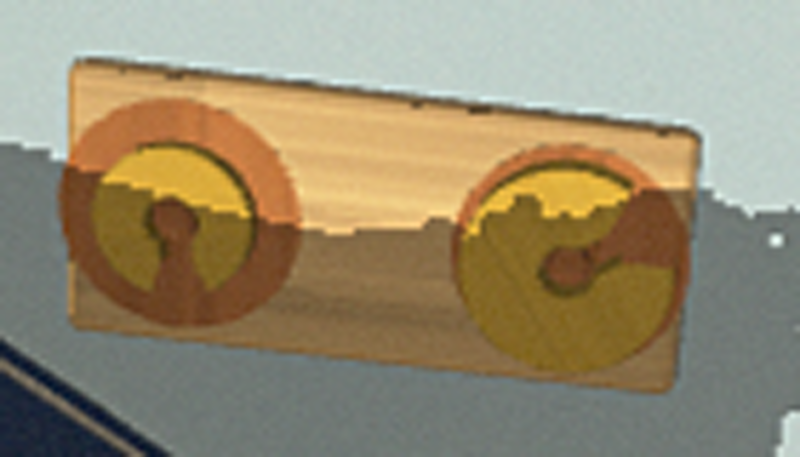

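```bash
python3 - <<'E'
from h import *
from meas import *
z=np.load("w1.npz");im=z["im"];P=z["P"]
# tester plate: neighbourhood mask of above-table grey
m=(P[...,2]>.006)&(P[...,2]<.016)&(np.hypot(P[...,0]-.60,P[...,1]+.09)<.1)
k,l,s,c=cv2.connectedComponentsWithStats(m.astype(np.uint8))
for i in range(1,k):
    if s[i,4]>150:
        q=P[l==i]; print("comp",c[i].round(),s[i,4],cv2.minAreaRect((q[:,:2]*1000).astype(np.float32)))
m=(P[...,2]>.03)&(P[...,2]<.10)&(np.hypot(P[...,0]-.60,P[...,1]+.09)<.1)
q=P[m];zz=q[:,2];print(np.histogram(zz,14,(.03,.10)))
for lo in np.arange(.03,.1,.01):
    qq=q[(zz>lo)&(zz<lo+.01)]
    if len(qq)>80: print(lo,len(qq),cv2.minAreaRect((qq[:,:2]*1000).astype(np.float32)))
def slot(c,lo,hi,r1,r2,nm):
    d=np.hypot(P[...,0]-c[0],P[...,1]-c[1]);ring=(d>r1)&(d<r2)
    g=P[ring&((P[...,2]<lo))]; a=np.arctan2(g[:,1]-c[1],g[:,0]-c[0])
    print(nm,len(g),np.degrees(np.angle(np.exp(1j*a).mean())),np.degrees(np.percentile(a,[2,50,98])))
slot((.4854,-.2847),.021,.03,.012,.027,"mass")
slot((.6079,-.0906),.120,.13,.014,.027,"low")
# beaker via table-clear region
m=(P[...,2]>.004)&(np.hypot(P[...,0]-.60,P[...,1]+.29)<.05)
q=P[m];print("beaker",q.min(0),q.max(0),len(q))
print("TCPuse pixel->",P[80,337],P[76,337])
E
```

```text
comp [290.  76.] 1963 ((576.545166015625, -83.1780776977539), (140.01658630371094, 46.46226119995117), 84.1913833618164)
comp [356.  45.] 261 ((660.8396606445312, -40.98189926147461), (19.471942901611328, 41.65856170654297), 10.192743301391602)
comp [343. 117.] 349 ((648.3007202148438, -132.2412109375), (56.94480895996094, 20.84952735900879), 84.49259185791016)
(array([   0,    2,    4,   11,    5,   16,   37,   51,  105,   70,    8,
         38,  149, 1567]), array([0.03 , 0.035, 0.04 , 0.045, 0.05 , 0.055, 0.06 , 0.065, 0.07 ,
       0.075, 0.08 , 0.085, 0.09 , 0.095, 0.1  ]))
0.060000000000000005 88 ((580.1806640625, -88.2248306274414), (42.02953338623047, 13.682811737060547), 89.69108581542969)
0.07 175 ((579.8598022460938, -88.23509216308594), (12.599966049194336, 33.62974166870117), 2.1346254348754883)
0.09000000000000001 1716 ((601.2098388671875, -89.75845336914062), (130.07472229003906, 48.071868896484375), 84.30126953125)
mass 92 19.405633939096106 [-4.05762381 18.86676044 44.26735048]
low 132 -29.27375426728338 [-167.05769359  -10.02494315   18.80086525]
beaker [ 0.61696347 -0.30995078  0.00413954] [ 0.64765558 -0.25921445  0.06566279] 513
TCPuse pixel-> [ 0.60749484 -0.09502103  0.16117118] [ 0.60753608 -0.09134243  0.15975406]
```

```bash
python3 -m crank '[[[8.5,-0.85,-1.22,-2.6,0,0,-10],[8.5,-0.85,-1.22,-2.6,0,0,-10],[8.5,-0.85,-1.22,-2.6,0,0,-10],[8.5,-0.85,-1.22,-2.6,0,0,-10],[8.5,-0.85,-1.22,-2.6,0,0,-10],[8.5,-0.85,-1.22,-2.6,0,0,-10],[8.5,-0.85,-1.22,-2.6,0,0,-10],[8.5,0,0,0,0,0,0],[8.5,0,0,0,0,0,0],[8.5,0,0,0,0,0,0]]]' 20; cat > m2.py <<'E'
from h import *
from meas import circ
from scipy.optimize import minimize
st(); c=cam("wrist"); np.savez("w2",im=c[0],P=c[1],W=c[2]); P=c[1]
o=manip.get_obs();X=R.from_quat(o["ee_rot"]).as_matrix();print("tool y deg",np.degrees(np.arctan2(X[1,1],X[0,1])))
q=P[(np.hypot(P[...,0]-.4854,P[...,1]+.2847)<.045)&(P[...,2]>.022)&(P[...,2]<.030)]
h=cv2.convexHull(q[:,:2].astype(np.float32))[:,0]
print(len(q),np.median(q[:,2]),cv2.minEnclosingCircle(h),circ(h.astype(float)))
cc=circ(h.astype(float))[0]
d=np.hypot(P[...,0]-cc[0],P[...,1]-cc[1])
g=P[(d>.010)&(d<.025)&(P[...,2]<.020)];a=np.degrees(np.arctan2(g[:,1]-cc[1],g[:,0]-cc[0]))
print("slot",len(g),np.percentile(a,[2,25,50,75,98]),a.mean())
cv2.imwrite("pics/f.png",cv2.cvtColor(c[0],cv2.COLOR_RGB2BGR))
E
python3 m2.py
```

```text
clock: 2.15
position: [0.4867, -0.2846, 0.1504]
ee_rot: [0.984, 0.176, 0.001, 0.0]
ft_force: [-0.3, -0.5, 0.8]
grip_width: 0.996
grasp_force: 0.0
{'clock': 2.15, 'position': [0.4867, -0.2846, 0.1504], 'ee_rot': [0.9845, 0.1755, 0.0008, 0.0003], 'ft_force': [-0.3212, -0.4773, 0.8481], 'torque': [0.0254, 0.0399, 0.012], 'grip_width': 0.9964, 'grasp_force': 0.0, 'joint_pos': [0.2583, 0.2549, 0.221, 1.743, -0.0611, 1.1485, -0.7206]}
tool y deg -69.82978166513426
2606 0.025797640544141076 ((0.48482441902160645, -0.28563064336776733), 0.03030015155673027) (array([ 0.48491454, -0.28537286]), np.float64(0.02990887295942574))
slot 236 [ 4.86492857 16.56462885 28.47060602 40.21275213 51.56909057] 28.46615008529412
```

View pics/f.png

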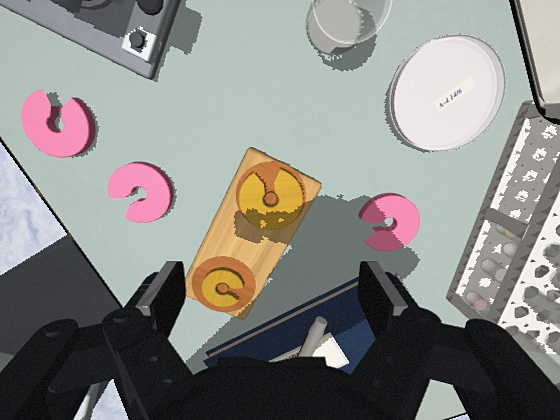

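The slot is at about 28.4°, the centre at (0.4849,-0.2854) and the top at 25.8 mm, which matches 14+12. Descending with an 8.4° correction.

```bash
python3 -m crank '[[[8.5,-0.18,-0.08,-3.5,0,0,8.3],[8.5,0,0,-4,0,0,0],[8.5,0,0,-3.5,0,0,0],[8.5,0,0,-1.5,0,0,0],[8.5,0,0,-1,0,0,0],[8.5,0,0,-0.5,0,0,0],[8.5,0,0,0,0,0,0]]]' 20; python3 -m crank '[[[6.6,0,0,0,0,0,0],[6.2,0,0,0,0,0,0],[5.6,0,0,0,0,0,0],[5.6,0,0,0,0,0,0],[5.6,0,0,0,0,0,0],[5.6,0,0,0,0,0,0]]]' 25
```

```text
clock: 3.08
position: [0.4842, -0.2864, 0.0099]
ee_rot: [0.97, 0.245, 0.0, 0.0]
ft_force: [0.3, 0.1, 0.1]
grip_width: 0.996
grasp_force: 0.0
clock: 3.82
position: [0.484, -0.2863, 0.01]
ee_rot: [0.97, 0.244, 0.0, 0.0]
ft_force: [-2.2, 0.5, 6.4]
grip_width: 0.686
grasp_force: 26.4
```

```bash
python3 -m crank '[[[8.5,0,0,0,0,0,0],[8.5,0,0,0,0,0,0],[8.5,0,0,0.25,0,0,0],[8.5,0,0,0,0,0,0]]]' 25;  python3 -m crank '[[[6.6,0,0,0,0,0,0],[6.2,0,0,0,0,0,0],[5.6,0,0,0,0,0,0],[5.6,0,0,0,0,0,0],[5.6,0,0,0,0,0,0],[5.6,0,0,0,0,0,0]]]' 25
```

```text
clock: 4.32
position: [0.4838, -0.2863, 0.012]
ee_rot: [0.97, 0.244, 0.0, 0.0]
ft_force: [0.3, -0.6, 0.1]
grip_width: 0.998
grasp_force: 0.0
clock: 5.08
position: [0.4838, -0.2862, 0.012]
ee_rot: [0.97, 0.244, 0.0, 0.0]
ft_force: [-2.2, 0.8, 5.4]
grip_width: 0.683
grasp_force: 26.9
```

```bash
python3 -m crank '[[[5.6,0,0,1,0,0,0],[5.6,0,0,3,0,0,0],[5.6,0,0,5,0,0,0],[5.6,0,0,5,0,0,0],[5.6,0,0,5,0,0,0],[5.6,0,0,0,0,0,0],[5.6,0,0,0,0,0,0]]]' 30; python3 - <<'E'
from h import *
st()
o=manip.get_obs();p=np.array(o["position"])
c=cam("wrist");P=c[1];np.savez("w3",im=c[0],P=P,W=c[2])
q=P[(np.hypot(P[...,0]-p[0],P[...,1]-p[1])<.045)];q=q[(q[:,2]>p[2]-.01)&(q[:,2]<p[2]+.04)]
print(np.histogram(q[:,2]-p[2],20,(-.01,.03)))
s=cam("side");np.savez("s3",im=s[0],P=s[1],W=s[2])
W=s[2];k=s[3];x=np.linalg.inv(W)@np.r_[p,1];u,v=int(k["fx"]*x[0]/x[2]+k["cx"]),int(k["fy"]*x[1]/x[2]+k["cy"]);print(u,v)
a=cv2.resize(c[0][120:,100:480],(570,450));b=cv2.resize(s[0][max(0,v-50):v+40,u-45:u+45],(450,450),interpolation=cv2.INTER_CUBIC)
b=np.vstack([cv2.resize(a,(450,300)),cv2.resize(b[60:360],(450,300))])
cv2.imwrite("pics/g.png",cv2.cvtColor(b,cv2.COLOR_RGB2BGR))
E
```

```text
clock: 5.95
position: [0.4832, -0.2858, 0.2009]
ee_rot: [0.97, 0.244, -0.0, -0.0]
ft_force: [-0.7, 1.1, -3.3]
grip_width: 0.683
grasp_force: 33.7
{'clock': 5.95, 'position': [0.4832, -0.2858, 0.2009], 'ee_rot': [0.9697, 0.2445, -0.0005, -0.0004], 'ft_force': [-0.726, 1.0597, -3.3213], 'torque': [-0.0333, 0.0001, 0.0184], 'grip_width': 0.6832, 'grasp_force': 33.6692, 'joint_pos': [0.2675, 0.2094, 0.2131, 1.686, -0.0463, 1.2524, -0.5862]}
(array([   0,    0,    0,    0,    0,    6,   92,  131,  120,  172,  242,
       6415, 2378,  186,  177,  206,  196,  224,  221,  232]), array([-0.01 , -0.008, -0.006, -0.004, -0.002,  0.   ,  0.002,  0.004,
        0.006,  0.008,  0.01 ,  0.012,  0.014,  0.016,  0.018,  0.02 ,
        0.022,  0.024,  0.026,  0.028,  0.03 ]))
273 196
```

View pics/g.png

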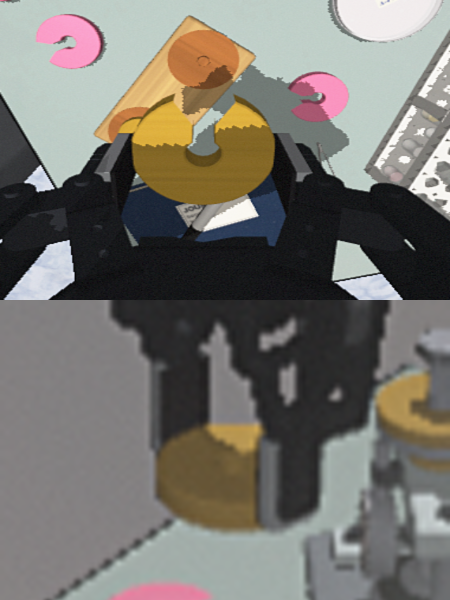

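The mass is held with its top at TCP+13.7 mm and the slot clear. I rotate it to face the tester's +x and stop 75 mm short of the stem.

```bash
python3 -m crank '[[[5.6,0.8,3,0,0,0,-6],[5.6,1,5,0,0,0,-7],[5.6,1.2,5,-1,0,0,-7],[5.6,1,5,-2,0,0,-7],[5.6,1,2.3,-2,0,0,-7],[5.6,0,0,-1.8,0,0,0],[5.6,0,0,0,0,0,0],[5.6,0,0,0,0,0,0]]]' 30; cat > m4.py <<'E'
from h import *
from meas import circ
st()
acc=[]
for k in range(3):
    o=manip.get_obs();p=np.array(o["position"]);X=R.from_quat(o["ee_rot"]).as_matrix()
    ty=np.degrees(np.arctan2(X[1,1],X[0,1]))
    im,P,W,par=cam("wrist"); np.savez("w4",im=im,P=P,W=W)
    def disc(c,r,zl,zh):
        q=P[(np.hypot(P[...,0]-c[0],P[...,1]-c[1])<r)&(P[...,2]>zl)&(P[...,2]<zh)]
        z=np.median(q[:,2]);q=q[abs(q[:,2]-z)<.0025]
        h=cv2.convexHull(q[:,:2].astype(np.float32))[:,0].astype(float)
        return circ(h),z,q
    head=disc((.608,-.0906),.022,.153,.168)
    low=disc((.608,-.0906),.045,.117,.132)
    # mass: brass-coloured, at TCP+13.7
    hsv=cv2.cvtColor(im,cv2.COLOR_RGB2HSV);br=(hsv[...,0]>10)&(hsv[...,0]<32)&(hsv[...,1]>100)
    m=br&(np.hypot(P[...,0]-p[0],P[...,1]-p[1])<.036)&(abs(P[...,2]-p[2]-.0137)<.003)
    q=P[m];h=cv2.convexHull(q[:,:2].astype(np.float32))[:,0].astype(float);c,r=circ(h)
    d=np.hypot(P[...,0]-c[0],P[...,1]-c[1])
    g=P[(d>.010)&(d<.025)&(P[...,2]<p[2]-.02)];a=np.degrees(np.arctan2(g[:,1]-c[1],g[:,0]-c[0]))
    # rel mass centre in tool coordinates
    rel=X.T@(np.r_[c,p[2]]-p)
    yaw=np.radians(-5.7);ex=np.array([np.cos(yaw),np.sin(yaw)]);ey=np.array([-ex[1],ex[0]])
    v=head[0][0]-c
    print("mass",c.round(4),r.round(4),"z",np.median(q[:,2]).round(4),"slot",a.mean().round(2),len(g),"tooly",ty.round(2),"rel",rel.round(4),
     "| head",head[0][0].round(4),head[0][1].round(4),head[1].round(4),"| low",low[0][0].round(4),low[0][1].round(4),low[1].round(4),"| along,lat mm",(1000*v@ex).round(2),(1000*v@ey).round(2))
E
python3 m4.py
```

```text
clock: 7.05
position: [0.5336, -0.0846, 0.1341]
ee_rot: [0.999, -0.05, 0.0, 0.0]
ft_force: [-0.2, -0.7, -2.1]
grip_width: 0.681
grasp_force: 33.7
{'clock': 7.05, 'position': [0.5336, -0.0846, 0.1341], 'ee_rot': [0.9987, -0.0503, 0.0, 0.0002], 'ft_force': [-0.1781, -0.6546, -2.1455], 'torque': [0.0313, 0.0004, 0.0307], 'grip_width': 0.6814, 'grasp_force': 33.6689, 'joint_pos': [-0.0236, 0.2218, 0.1084, 1.814, -0.0261, 1.1071, -1.5775]}
mass [ 0.5353 -0.0857] 0.0301 z 0.1478 slot 0.6 1485 tooly -95.76 rel [0.0018 0.0009 0.    ] | head [ 0.6081 -0.0909] 0.0122 0.1594 | low [ 0.608  -0.0909] 0.03 0.1257 | along,lat mm 72.95 2.02
mass [ 0.5356 -0.0855] 0.0301 z 0.1482 slot 0.25 1449 tooly -95.76 rel [0.0019 0.0009 0.    ] | head [ 0.6081 -0.0909] 0.0123 0.1595 | low [ 0.608  -0.0909] 0.03 0.1257 | along,lat mm 72.6 1.77
mass [ 0.5357 -0.0853] 0.0301 z 0.1483 slot 0.02 1455 tooly -95.76 rel [0.0018 0.0008 0.    ] | head [ 0.6082 -0.0909] 0.0123 0.1595 | low [ 0.6081 -0.0909] 0.03 0.1258 | along,lat mm 72.67 1.59
```

```bash
cat > slot.py <<'E'
from h import *
from meas import circ
# project the top-face plane: per-pixel intersection with plane z=top, use colour mask -> robust slot direction
def slotdir(im,W,par,c,zt,show=True):
    v,u=np.mgrid[:im.shape[0],:im.shape[1]]
    D=np.stack([(u-par["cx"])/par["fx"],(v-par["cy"])/par["fy"],np.ones(u.shape)],-1)@W[:3,:3].T
    Q=W[:3,3]+D*((zt-W[2,3])/D[...,2])[...,None]
    s=.00025;n=320
    gx,gy=np.meshgrid((np.arange(n)-n/2)*s+c[0],(np.arange(n)-n/2)*s+c[1])
    G=np.stack([gx,gy,np.full(gx.shape,zt)],-1)
    L=(G-W[:3,3])@W[:3,:3]
    mu=(L[...,0]/L[...,2]*par["fx"]+par["cx"]).astype(np.float32);mv=(L[...,1]/L[...,2]*par["fy"]+par["cy"]).astype(np.float32)
    return cv2.remap(im,mu,mv,cv2.INTER_LINEAR)
if __name__=="__main__":
    z=np.load("w4.npz");par=eyes.camera_params("wrist")
    r=slotdir(z["im"],z["W"],par,(.5355,-.0855),.148)
    cv2.imwrite("pics/h.png",cv2.cvtColor(cv2.resize(r[::-1],(640,640))[20:620],cv2.COLOR_RGB2BGR))
E
python3 slot.py
```

```text
(no output)
```

View pics/h.png

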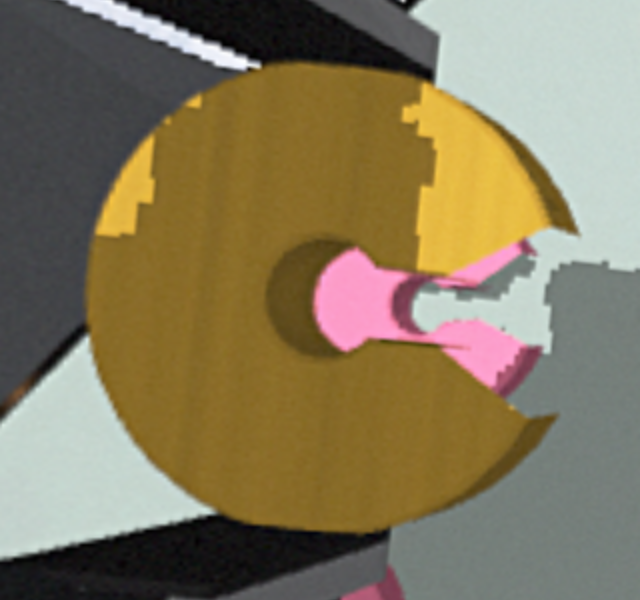

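The rectified top view (8 px/mm) shows the hole centre at (323,297) and the slot mid-line heading about -5.7°, aligned with the tester's x. The lateral offset to the head is about +1.4 mm. I correct that, lower 1 mm and advance 45 mm.

```bash
python3 -m crank '[[[5.6,0.014,0.14,-0.1,0,0,0],[5.6,1.493,-0.149,0,0,0,0],[5.6,1.493,-0.149,0,0,0,0],[5.6,1.493,-0.149,0,0,0,0],[5.6,0,0,0,0,0,0],[5.6,0,0,0,0,0,0],[5.6,0,0,0,0,0,0]]]' 30; python3 m4.py; python3 - <<'E'
from slot import *
z=np.load("w4.npz");par=eyes.camera_params("wrist");p=np.array(manip.get_obs()["position"])
a=slotdir(z["im"],z["W"],par,(p[0]+.012,p[1]-.001),p[2]+.0137)
print("img centre",p[0]+.012,p[1]-.001)
cv2.imwrite("pics/i.png",cv2.cvtColor(cv2.resize(a[::-1],(640,640))[20:620],cv2.COLOR_RGB2BGR))
E
```

```text
clock: 8.07
position: [0.5782, -0.0863, 0.1329]
ee_rot: [0.999, -0.05, -0.0, 0.0]
ft_force: [-0.3, 0.1, -2.8]
grip_width: 0.68
grasp_force: 33.7
{'clock': 8.075, 'position': [0.5782, -0.0863, 0.1329], 'ee_rot': [0.9988, -0.0498, -0.0, 0.0], 'ft_force': [-0.3078, 0.0759, -2.7602], 'torque': [0.0588, 0.0043, -0.0105], 'grip_width': 0.6801, 'grasp_force': 33.6662, 'joint_pos': [-0.0224, 0.3149, 0.1107, 1.6997, -0.0378, 1.1291, -1.5713]}
mass [ 0.58   -0.0872] 0.03 z 0.1466 slot nan 0 tooly -95.71 rel [ 0.0019  0.0008 -0.    ] | head [ 0.6082 -0.091 ] 0.0123 0.1594 | low [ 0.608 -0.091] 0.0299 0.1256 | along,lat mm 28.49 -0.96
mass [ 0.5801 -0.0872] 0.0301 z 0.1466 slot nan 0 tooly -95.7 rel [0.0019 0.0008 0.    ] | head [ 0.6083 -0.0909] 0.0123 0.1594 | low [ 0.6081 -0.0909] 0.0299 0.1256 | along,lat mm 28.42 -0.9
mass [ 0.5802 -0.0873] 0.03 z 0.1466 slot nan 0 tooly -95.7 rel [0.0019 0.0009 0.    ] | head [ 0.6083 -0.091 ] 0.0122 0.1594 | low [ 0.6082 -0.091 ] 0.0299 0.1256 | along,lat mm 28.33 -0.97
img centre 0.5904195350158481 -0.08722507632740215m4.py:26: RuntimeWarning: Mean of empty slice.
  print("mass",c.round(4),r.round(4),"z",np.median(q[:,2]).round(4),"slot",a.mean().round(2),len(g),"tooly",ty.round(2),"rel",rel.round(4),
  ret = ret.dtype.type(ret / rcount)
```

View pics/i.png

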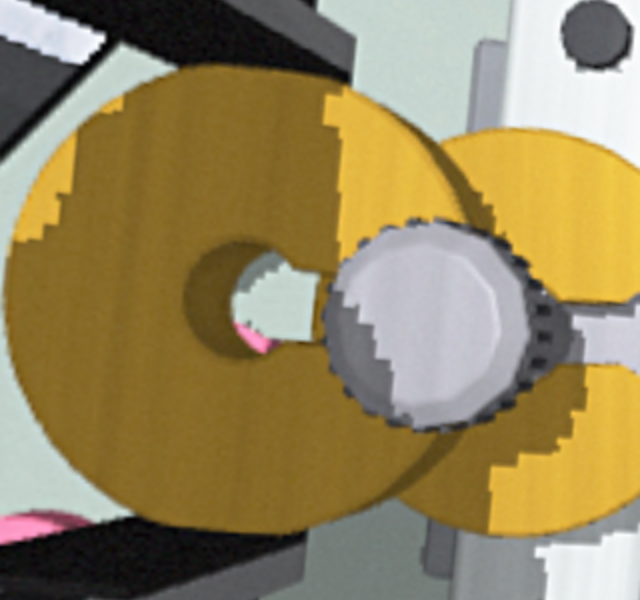

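The arm was still settling during the previous measurement. Settled, the head lies about 1.1 mm to the -y side and 28.4 mm ahead, so I correct that and advance gently, watching force.

```bash
python3 -m crank '[[[5.6,-0.011,-0.11,0,0,0,0],[5.6,0.3,-0.03,0,0,0,0],[5.6,0,0,0,0,0,0],[5.6,0,0,0,0,0,0],[5.6,0,0,0,0,0,0],[5.6,0,0,0,0,0,0]]]' 30; python3 m4.py 2>/dev/null|tail -1;  python3 -m crank '[[[5.6,0.2,-0.02,0,0,0,0],[5.6,0.2,-0.02,0,0,0,0],[5.6,0,0,0,0,0,0],[5.6,0,0,0,0,0,0]]]'; python3 -m crank '[[[5.6,0.2,-0.02,0,0,0,0],[5.6,0,0,0,0,0,0],[5.6,0,0,0,0,0,0]]]'
```

```text
clock: 8.98
position: [0.5815, -0.0876, 0.1328]
ee_rot: [0.999, -0.05, -0.0, 0.0]
ft_force: [-0.5, 0.0, -3.4]
grip_width: 0.677
grasp_force: 33.7
mass [ 0.5834 -0.0886] 0.0301 z 0.1465 slot nan 0 tooly -95.7 rel [0.0019 0.0008 0.    ] | head [ 0.6083 -0.091 ] 0.0123 0.1594 | low [ 0.6083 -0.091 ] 0.0299 0.1256 | along,lat mm 25.04 0.04
clock: 9.62
position: [0.5855, -0.088, 0.1328]
ee_rot: [0.999, -0.05, -0.0, 0.0]
ft_force: [0.2, 0.3, -3.3]
grip_width: 0.679
grasp_force: 33.7
clock: 10.0
position: [0.5875, -0.0882, 0.1328]
ee_rot: [0.999, -0.05, -0.0, 0.0]
ft_force: [0.3, 0.2, -3.2]
grip_width: 0.678
grasp_force: 33.7
```

```bash
python3 -m crank '[[[5.6,0.15,-0.015,0,0,0,0],[5.6,0.15,-0.015,0,0,0,0],[5.6,0,0,0,0,0,0]]]' ; python3 -m crank '[[[5.6,0.15,-0.015,0,0,0,0],[5.6,0.15,-0.015,0,0,0,0],[5.6,0,0,0,0,0,0]]]'
```

```text
clock: 10.38
position: [0.5907, -0.0886, 0.1328]
ee_rot: [0.999, -0.05, 0.0, 0.0]
ft_force: [0.7, 0.2, -2.3]
grip_width: 0.675
grasp_force: 33.7
clock: 10.75
position: [0.5937, -0.0889, 0.1328]
ee_rot: [0.999, -0.05, 0.0, 0.0]
ft_force: [0.9, 0.2, -2.2]
grip_width: 0.679
grasp_force: 33.7
```

I'm inside the slot with no contact. I probe sideways gently to centre by touch.

```bash
python3 -m crank '[[[5.6,0.005,0.05,0,0,0,0],[5.6,0,0,0,0,0,0],[5.6,0,0,0,0,0,0]]]' | sed -n '2p;4p' ; python3 -m crank '[[[5.6,0.003,0.03,0,0,0,0],[5.6,0,0,0,0,0,0],[5.6,0,0,0,0,0,0]]]'| sed -n '2p;4p'; python3 -m crank '[[[5.6,0.002,0.02,0,0,0,0],[5.6,0,0,0,0,0,0],[5.6,0,0,0,0,0,0]]]'| sed -n '2p;4p'
```

```text
position: [0.5936, -0.0883, 0.1329]
ft_force: [0.7, 0.1, -2.8]
position: [0.5936, -0.0881, 0.1329]
ft_force: [0.1, -0.3, -2.8]
position: [0.5936, -0.0878, 0.1328]
ft_force: [-0.7, -0.4, -3.6]
```

```bash
python3 -m crank '[[[5.6,0.003,0.03,0,0,0,0],[5.6,0,0,0,0,0,0],[5.6,0,0,0,0,0,0]]]' | sed -n '2p;4p' ; python3 -m crank '[[[5.6,0.003,0.03,0,0,0,0],[5.6,0,0,0,0,0,0],[5.6,0,0,0,0,0,0]]]'| sed -n '2p;4p'
```

```text
position: [0.5937, -0.0876, 0.1329]
ft_force: [-1.1, 0.2, -1.7]
position: [0.5937, -0.0875, 0.1329]
ft_force: [-0.9, -0.9, -2.4]
```

```bash
python3 -m crank '[[[5.6,0.005,0.05,0,0,0,0],[5.6,0,0,0,0,0,0],[5.6,0,0,0,0,0,0]]]' | sed -n '2p;4p'; python3 -m crank '[[[5.6,0.004,0.04,0,0,0,0],[5.6,0,0,0,0,0,0],[5.6,0,0,0,0,0,0]]]' | sed -n '2p;4p'
```

```text
position: [0.5937, -0.0873, 0.1328]
ft_force: [0.4, -5.1, -3.6]
position: [0.5937, -0.0873, 0.1329]
ft_force: [-0.7, -5.6, -2.8]
```

```bash
python3 -m crank '[[[5.6,-0.015,-0.15,0,0,0,0],[5.6,-0.01,-0.1,0,0,0,0],[5.6,0,0,0,0,0,0],[5.6,0,0,0,0,0,0]]]' | sed -n '2p;4p'; python3 -m crank '[[[5.6,-0.004,-0.04,0,0,0,0],[5.6,0,0,0,0,0,0],[5.6,0,0,0,0,0,0]]]' | sed -n '2p;4p'; python3 -m crank '[[[5.6,-0.004,-0.04,0,0,0,0],[5.6,0,0,0,0,0,0],[5.6,0,0,0,0,0,0]]]' | sed -n '2p;4p'
```

```text
position: [0.5936, -0.0884, 0.1328]
ft_force: [0.2, -0.1, -2.9]
position: [0.5935, -0.0892, 0.1328]
ft_force: [-0.3, 0.0, -2.8]
position: [0.5935, -0.0894, 0.1328]
ft_force: [-0.9, 1.5, -3.4]
```

```bash
python3 -m crank '[[[5.6,0.01,0.1,0,0,0,0],[5.6,0.2,-0.02,0,0,0,0],[5.6,0.2,-0.02,0,0,0,0],[5.6,0,0,0,0,0,0],[5.6,0,0,0,0,0,0],[5.6,0,0,0,0,0,0]]]' | sed -n '2p;4p'; python3 -m crank '[[[5.6,0.2,-0.02,0,0,0,0],[5.6,0.2,-0.02,0,0,0,0],[5.6,0.2,-0.02,0,0,0,0],[5.6,0,0,0,0,0,0],[5.6,0,0,0,0,0,0]]]' | sed -n '2p;4p'
```

```text
position: [0.5975, -0.0891, 0.1328]
ft_force: [-0.8, -0.1, -3.2]
position: [0.6035, -0.0897, 0.1328]
ft_force: [-0.2, -0.2, -2.2]
```

```bash
python3 -m crank '[[[5.6,0.2,0.015,0,0,0,0],[5.6,0.1,-0.01,0,0,0,0],[5.6,0,0,0,0,0,0],[5.6,0,0,0,0,0,0]]]' | sed -n '2p;4p'; python3 -m crank '[[[5.6,0.05,-0.005,0,0,0,0],[5.6,0,0,0,0,0,0],[5.6,0,0,0,0,0,0]]]' | sed -n '2p;4p';python3 -m crank '[[[5.6,0.04,-0.004,0,0,0,0],[5.6,0,0,0,0,0,0],[5.6,0,0,0,0,0,0]]]' | sed -n '2p;4p'
```

```text
position: [0.6065, -0.0896, 0.1328]
ft_force: [-0.4, -0.8, -3.1]
position: [0.6071, -0.0896, 0.1329]
ft_force: [0.6, -0.3, -2.1]
position: [0.6074, -0.0897, 0.1328]
ft_force: [-0.9, 0.5, -2.7]
```

```bash
python3 -m crank '[[[5.6,0.04,-0.004,0,0,0,0],[5.6,0,0,0,0,0,0],[5.6,0,0,0,0,0,0]]]' | sed -n '2p;4p'; python3 -m crank '[[[5.6,0.03,-0.003,0,0,0,0],[5.6,0,0,0,0,0,0],[5.6,0,0,0,0,0,0]]]' | sed -n '2p;4p'
```

```text
position: [0.6075, -0.0897, 0.1326]
ft_force: [-2.9, 0.9, -1.9]
position: [0.6076, -0.0897, 0.1325]
ft_force: [-5.1, 0.8, -1.7]
```

```bash
python3 -m crank '[[[5.6,-0.15,0.012,0,0,0,0],[5.6,0,0,-0.2,0,0,0],[5.6,0,0,0,0,0,0],[5.6,0,0,0,0,0,0]]]' | sed -n '2p;4p'; python3 -m crank '[[[5.6,0,0,-0.1,0,0,0],[5.6,0,0,-0.1,0,0,0],[5.6,0,0,0,0,0,0]]]' | sed -n '2p;4p'; python3 -m crank '[[[5.6,0,0,-0.1,0,0,0],[5.6,0,0,0,0,0,0],[5.6,0,0,0,0,0,0]]]' | sed -n '2p;4p'
```

```text
position: [0.6068, -0.0897, 0.1309]
ft_force: [-0.6, -0.0, -2.6]
position: [0.6066, -0.0896, 0.1287]
ft_force: [0.4, 0.2, -2.3]
position: [0.6066, -0.0896, 0.1278]
ft_force: [-0.7, -0.0, -3.2]
```

```bash
python3 -m crank '[[[5.6,0,0,-0.1,0,0,0],[5.6,0,0,-0.1,0,0,0],[5.6,0,0,0,0,0,0],[5.6,0,0,0,0,0,0]]]' | sed -n '2p;4p'; python3 -m crank '[[[5.6,0,0,-0.1,0,0,0],[5.6,0,0,-0.1,0,0,0],[5.6,0,0,0,0,0,0],[5.6,0,0,0,0,0,0]]]' | sed -n '2p;4p'; python3 -m crank '[[[5.6,0,0,-0.1,0,0,0],[5.6,0,0,0,0,0,0],[5.6,0,0,0,0,0,0]]]' | sed -n '2p;4p'
```

```text
position: [0.6067, -0.0896, 0.1258]
ft_force: [-0.2, 1.0, -2.4]
position: [0.6066, -0.0896, 0.1238]
ft_force: [-0.6, 0.3, -2.0]
position: [0.6067, -0.0896, 0.1229]
ft_force: [-1.8, -0.1, -0.2]
```

The mass is now taking weight on the seat. I lower 1.2 mm more so it is fully home, then turn in stages, compensating for the 2.2 mm offset between the mass centre and the TCP.

```bash
python3 -m crank '[[[5.6,0,0,-0.12,0,0,0],[5.6,0,0,0,0,0,0],[5.6,0,0,0,0,0,0],[5.6,0,0,0,0,0,0]]]' | sed -n '2p;4p'; python3 -m crank '[[[5.6,-0.003,-0.019,0,0,0,5],[5.6,-0.003,-0.037,0,0,0,10],[5.6,0,0,0,0,0,0],[5.6,0,0,0,0,0,0]]]' | sed -n '2,4p'
```

```text
position: [0.6067, -0.0897, 0.1218]
ft_force: [-0.3, 0.1, 0.1]
position: [0.6067, -0.0902, 0.1217]
ee_rot: [0.997, 0.079, 0.0, 0.0]
ft_force: [0.1, 0.7, -0.6]
```

```bash
python3 -m crank '[[[5.6,0,-0.037,0,0,0,10],[5.6,0.003,-0.019,0,0,0,5],[5.6,0,0,0,0,0,0],[5.6,0,0,0,0,0,0]]]' | sed -n '2,4p'; python3 -m crank '[[[5.6,0.012,-0.036,0,0,0,10],[5.6,0.007,-0.018,0,0,0,5],[5.6,0,0,0,0,0,0],[5.6,0,0,0,0,0,0]]]' | sed -n '2,4p'
```

```text
position: [0.6066, -0.0908, 0.1216]
ee_rot: [0.978, 0.209, 0.0, 0.0]
ft_force: [-0.3, 0.2, 0.3]
position: [0.6068, -0.0913, 0.1217]
ee_rot: [0.942, 0.335, 0.0, 0.0]
ft_force: [-0.0, 0.1, -0.5]
```

```bash
python3 -m crank '[[[5.6,0.018,-0.032,0,0,0,10],[5.6,0.01,-0.015,0,0,0,5],[5.6,0,0,0,0,0,0],[5.6,0,0,0,0,0,0]]]' | sed -n '2,4p'; python3 -m crank '[[[5.6,0.028,-0.024,0,0,0,10],[5.6,0.015,-0.011,0,0,0,5],[5.6,0,0,0,0,0,0],[5.6,0,0,0,0,0,0]]]' | sed -n '2,4p'
```

```text
position: [0.6071, -0.0918, 0.1216]
ee_rot: [0.89, 0.455, 0.0, 0.0]
ft_force: [0.5, 0.1, 0.6]
position: [0.6075, -0.0921, 0.1216]
ee_rot: [0.823, 0.567, 0.0, 0.0]
ft_force: [0.6, -0.8, 0.0]
```

```bash
python3 -m crank '[[[5.6,0.033,-0.018,0,0,0,10],[5.6,0.017,-0.007,0,0,0,5],[5.6,0,0,0,0,0,0],[5.6,0,0,0,0,0,0],[5.6,0,0,0,0,0,0]]]' | sed -n '2,4p'; python3 - <<'E'
from h import *
st()
from slot import *
im,P,W,par=cam("wrist"); p=np.array(manip.get_obs()["position"])
o=manip.get_obs();X=R.from_quat(o["ee_rot"]).as_matrix();print("tool y",np.degrees(np.arctan2(X[1,1],X[0,1])))
np.savez("w5",im=im,P=P,W=W)
a=slotdir(im,W,par,(.6085,-.0905),p[2]+.0137);print(p[2]+.0137)
cv2.imwrite("pics/j.png",cv2.cvtColor(cv2.resize(a[::-1],(640,640))[20:620],cv2.COLOR_RGB2BGR))
E
```

```text
position: [0.608, -0.0924, 0.1216]
ee_rot: [0.742, 0.67, -0.0, 0.0]
ft_force: [-0.2, -0.0, -0.6]
{'clock': 24.25, 'position': [0.608, -0.0924, 0.1216], 'ee_rot': [0.7419, 0.6705, -0.0, 0.0001], 'ft_force': [-0.2368, -0.0125, -0.5963], 'torque': [0.0034, -0.0012, -0.019], 'grip_width': 0.6776, 'grasp_force': 33.9454, 'joint_pos': [0.1859, 0.3941, -0.1373, 1.6155, 0.0581, 1.1359, -0.0667]}
tool y -5.7718765712169695
0.13534997007260136
```

View pics/j.png

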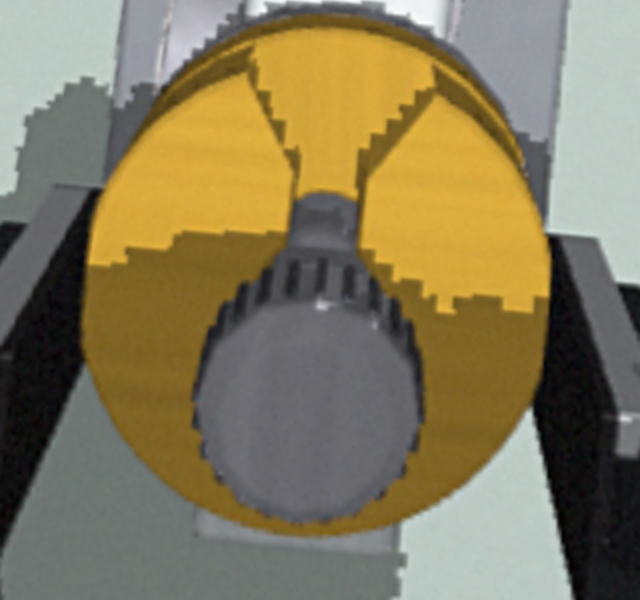

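The top view shows the slot at about 83.5° (the tester's left is 84.3°) and solid brass of the lower mass visible through it, so the lower mass was not dragged round. I release and retreat.

```bash
python3 -m crank '[[[6.0,0,0,0,0,0,0],[6.3,0,0,0,0,0,0],[7,0,0,0,0,0,0],[8.5,0,0,0,0,0,0],[8.5,0,0,0,0,0,0],[8.5,0,0,0,0,0,0]]]' 20 | sed -n '2,6p'; python3 -m crank '[[[8.5,0,0,1,0,0,0],[8.5,0,0,2,0,0,0],[8.5,0,0,4,0,0,0],[8.5,0,0,5,0,0,0],[8.5,0,0,5,0,0,0],[8.5,0,-2,2,0,0,0],[8.5,0,-3,0,0,0,0],[8.5,0,0,0,0,0,0],[8.5,0,0,0,0,0,0],[8.5,0,0,0,0,0,0]]]'; python3 - <<'E'
from h import *
from meas import *
st()
im,P,W,par=cam("wrist");np.savez("w6",im=im,P=P,W=W)
for nm,lo,hi,r in(("mass",.131,.141,.045),("head",.150,.170,.03),("low",.117,.1285,.045)):
    q=P[band(im,P,(.6082,-.091),r,lo,hi)]
    if len(q)<20: print(nm,len(q));continue
    h=outer(q[:,:2]).astype(float);print(nm,len(q),np.median(q[:,2]).round(4),circ(h))
    c=np.array([.6082,-.091])
c=(.6082,-.091)
d=np.hypot(P[...,0]-c[0],P[...,1]-c[1]);g=P[(d>.016)&(d<.026)&(P[...,2]<.130)]
a=np.degrees(np.arctan2(g[:,1]-c[1],g[:,0]-c[0]));print("slot",len(g),np.percentile(a,[5,25,50,75,95]),np.median(g[:,2]))
cv2.imwrite("pics/k.png",cv2.cvtColor(im,cv2.COLOR_RGB2BGR))
E
```

```text
position: [0.608, -0.0924, 0.1216]
ee_rot: [0.741, 0.671, 0.0, 0.0]
ft_force: [-1.0, -0.0, 0.2]
grip_width: 0.995
grasp_force: 0.0
clock: 26.3
position: [0.6081, -0.1413, 0.3117]
ee_rot: [0.741, 0.672, 0.0, -0.0]
ft_force: [-0.2, 0.5, 0.0]
grip_width: 0.994
grasp_force: 0.0
{'clock': 26.3, 'position': [0.6081, -0.1413, 0.3117], 'ee_rot': [0.7409, 0.6716, 0.0002, -0.0001], 'ft_force': [-0.1569, 0.4575, 0.0297], 'torque': [-0.0032, 0.0062, -0.0402], 'grip_width': 0.994, 'grasp_force': 0.0, 'joint_pos': [0.2374, 0.3067, -0.1075, 1.3276, 0.032, 1.509, 0.0348]}
mass 1888 0.1355 (array([ 0.60792191, -0.09088614]), np.float64(0.029815156936617456))
head 497 0.1571 (array([ 0.60833091, -0.09075903]), np.float64(0.012284308780540997))
low 282 0.1234 (array([ 0.6133382 , -0.07098504]), np.float64(0.01324102268994442))
slot 142 [ 65.71146558  74.50722335  84.64530006  94.91277629 103.41925338] 0.12348883523091769
```

View pics/k.png

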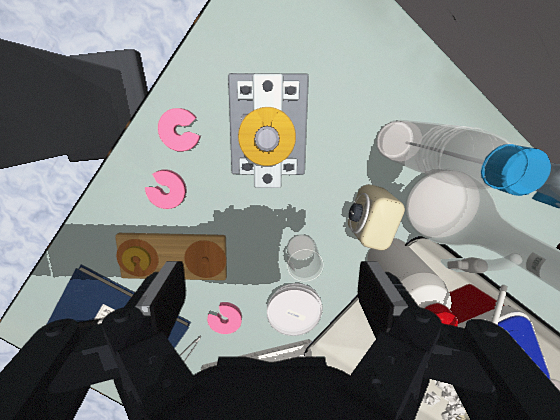

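The large mass sits flat on the hanger: its top is 12.1 mm above the lower mass, and the head has sunk about 2.3 mm. The slot is at 84.6° against 84.3° wanted. The spare at (135,258) and the beaker at (304,255) have not been moved.

```bash
python3 -c "
from workcell import job
print(job.hand_in())"
```

```text
the job is handed in; nothing more can be done
None
```

I handed the job in with the larger brass mass fully home on the lower mass and turned a quarter turn, its slot to the tester's left; the highest force read was about 6 N, it took about 26 s, and no verdict came back.

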